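Slide a wet doll into its drying slot

ROBOT

A 7-joint arm with a two-finger parallel gripper is mounted at the origin on the work surface. World frame = base frame: x ahead of the robot, y to its left, z up, the work surface at z = 0. Lengths are in m, angles in rad, forces in N, time in s.
With the tool pointing down it reaches from about 0.425 to 0.925 m from the base axis. Payload 6.8 kg.
Tool frame: the origin (TCP) lies midway between the tips of the shut fingers; the grasp point (between the pads) lies 19 mm behind it (r.grip_depth is the distance from the TCP to the grasp point, in m); z points along the fingers, y is the line along which they close (so a half turn about z gives the same grasp; the last joint's range is limited). The gripper opens to 85 mm and grips with 20 to 120 N. Pads are 22 mm wide; open, the fingers measure 114 mm over their backs; the gripper's body (76 mm by 85 mm) begins 54 mm behind the grasp point. The pads swing forward as they close: fully open they stand 13 mm farther back than shut.
Start: joints at [-1.316, 0.477, 0.022, 1.555, -0.011, 1.109, -0.083], TCP at [0.24, 0.631, 0.231] pointing down, gripper open.
Joint ranges: [-2.96, 2.96], [-0.34, 2.1], [-1.41, 1.46], [0.24, 2.44], [-1.37, 4.51], [0.17, 1.92], [-2.96, 2.96]. Speed limits (rad/s): [2.39, 2.39, 3.14, 3.14, 3.14, 3.14, 3.14].

INTERFACE

Orientations are given as a rotation vector (axis times angle).
In Python, from bench import telemetry, grab_frame, calibration, order, silhouettes, r gives the robot as it stands.
- The arm moves only by the tool apply_moves, never from a script. Its argument "moves" is a list of rows, each a list of 7 numbers: the turn, a rotation vector about the tool's x, y, z scaled (see below), then the shift along the tool's x, y, z scaled (see below), then the opening, from -1 (shut) to 1 (fully open). A call has exactly 8 rows; each row shifts and turns the commanded pose from where the row before left it, along the tool's axes as they then stand; what a row does not reach is not made up. The controller multiplies each number of a shift by 1000 mm and each number of a turn by 6 degrees. A row lasts 1/12 s, in which the tool goes at most 41.7 mm and 7.16 degrees, less where a joint would pass 70% of its speed; a pose out of reach is approached as far as the arm can. A call with a number of a shift or a turn outside -1 to 1 is refused whole. A call with a gripper value outside its range is refused whole. The fingers move at their own pace and stop on an object; "grip_force" is the grip in N (left out, the last holds). Time passes only in rows, so rows that do not move let the fingers close, or fill a call up. It gives the time, the measured TCP pose, the force, the opening and the grip force at its end, in the units of the state.
- telemetry.get_obs(): the state, without advancing time (a new reading comes with each control period).
- grab_frame(name): name is "scene" or "side" or "wrist"; returns the picture (384x512x3 uint8, blue, green, red); there is no depth.
- calibration(name): a dict with "fx", "fy", "cx", "cy" (pixels), "k1" (the pictures are not rectified: a ray, as slopes to the right and down, at radius r is drawn at 1 + k1 r^2 times it, then the intrinsics apply), "world_from_camera" (4x4, takes a point from camera to world coordinates); the wrist camera has in their place "mount" (4x4, takes a point from camera to tool coordinates, whose origin is the TCP and whose axes are the flange's). Camera axes: x right, y down, z forward; pixel columns grow to the right and rows downward; lengths in m; the calibration is good to about 2 mm. A picture is of the moment at which its call begins: read the wrist's pose just before it. calibration takes no time and is no camera call.
- order.hand_in(): hands the job in; it is judged then, once.
Trained networks look in the newest picture that a camera, given by its name, has taken for a name from the list of things; names that differ only in an ending like _2 or _b are one class to them, and where a whole thing is asked for, a point or a joint stands for the part that bears it (a point fixed in the world has none). Each returns a list of dicts, best first, with "p" (0 to 1); they miss things now and then, are a little off and sometimes report something else, mostly with a low value. They report only what shows in the picture. A call takes as long as a camera call.
- silhouettes(thing, camera): "mask" (384x512 bool, what is visible of it) and "extent" ([centre column, centre row, width, height] in pixels, round what is visible of it).
The state is a dict: "clock": time; "joints": joint angles; "qvel": joint speeds; "tau": joint torques, N m; "tcp_pos": TCP position; "orientation": TCP orientation; "contact_force": force on the tool from outside, world axes, zero at the start; "moment": the same for the moment, N m; "grip_width": finger opening in m; "gripper_force": force on a finger pad.
Only numpy, scipy, OpenCV 4.12 (cv2) and the standard library are available. Lean on these libraries where they do the work, as an engineer would, in place of code of your own. Each camera call takes 0.05 s, during which the arm holds its last target. There are 200 camera calls.

TASK

The doll in the red skirt has just been painted and is still wet. First clear the mouth of the drying slot by standing the glue bottle upright in its yellow ring holder; then, without lifting or tipping it or touching the doll itself, push the red doll along the table by its round wooden stand until the stand is fully home against the back of the slot. Leave the blue doll and the other things on the table where they are.

Things in the scene. Friction and masses are not known exactly. Their poses are not given: they have to be found in the camera images.
- stand_red: Round wooden stand of the red doll: a loose disc 92 mm in diameter (wider than most grippers open), 26 mm thick, red band round its edge, about 0.4 kg with the doll. Origin at the centre of its underside, z up. It slides on the table; its yaw does not matter.
- doll_red: The freshly painted doll with red skirt, fixed upright in the middle of the red stand: 40 mm in diameter at most (skirt foot and hat brim), 111 mm tall, so its hat top is 137 mm over the table. Origin at the centre of its foot, on top of the stand. Nothing may touch it.
- stand_blue: The same stand (92 mm diameter, 26 mm thick) with the same doll in blue, 137 mm high in all; leave it alone. Origin at the centre of its underside.
- dock: Drying slot: fixed three-sided plywood frame, no floor, green strips on top; walls 30 mm high, 16 mm thick. Its x axis is the way in: mouth at x = -64 mm, back wall's face at x = +46 (outer face +62), side walls' inner faces at y = -49 and +49 mm (98 mm apart), outer faces at y = -65 and +65. Origin on the table, on the slot's centre line.
- dock_home (a point): The point on the table, on the centre line of the slot, where the centre of the stand lies when it is fully home (46 mm from the back wall); same as the dock's origin.
- glue: White glue bottle with a green band and an orange nozzle, standing upright before the mouth of the slot; round, 40 mm in diameter up to 78 mm, shoulder to 88 mm, nozzle 18 mm wide tapering to the top at 108 mm; 0.12 kg. Origin at the centre of its underside, z up.
- holder: Yellow ring holder fixed on the table: square foot 72 x 72 mm, 6 mm thick, with an upright ring of 62 mm outer and 48 mm inner diameter, rim 36 mm over the table. Origin at the centre of its underside.
- holder_in (a point): Centre of the holder's inner floor, 6 mm over the table, where the glue bottle's underside stands.
- paint_jar: Bystander: yellow paint jar, 52 mm diameter, 62 mm high, between the dolls and the slot. Origin at the centre of its underside.
- ribbon_spool: Bystander: dark red ribbon spool standing on end, 58 mm diameter, 50 mm high. Origin at the centre of its underside.
- flowerpot: Bystander: small terracotta pot, 60 mm diameter, 52 mm high. Origin at the centre of its underside.
- tape_roll: Bystander: roll of brown tape lying flat, 84 mm diameter, 24 mm high. Origin at the centre of its underside.
- bowl: Bystander: white bowl, 90 mm diameter, 45 mm high. Origin at the centre of its underside.

How it is judged:
On the way, in this order (a step that is already met when the one before it is completed fails the run):
1. the glue bottle stands in the yellow ring holder, let go (horizontal distance between glue and holder_in below 0.008 m and z of glue in the frame of holder_in below 0.006 m and angle between glue's own z axis and vertical below 0.15 rad and contact force between glue and the fingers below 0.2 N and linear speed of glue below 0.03 m/s), for 0.2 s.
2. the red doll's stand is home in the slot (horizontal distance between stand_red and dock_home below 0.007 m and height (world z) of stand_red below 0.005 m and angle between stand_red's own z axis and vertical below 0.06 rad), for 0.2 s.
At the end, for the whole second after the job is handed in: Red stand flat, upright (0.06 rad), at rest, centre within 7 mm of the home point; glue bottle on the holder's floor (6 mm in height, 8 mm sideways, 0.15 rad), at rest; blue stand, jar, spool, pot, tape and bowl within 25 mm of where they began (all of step 2 and horizontal distance between glue and holder_in below 0.008 m and z of glue in the frame of holder_in below 0.006 m and angle between glue's own z axis and vertical below 0.15 rad and linear speed of each of stand_red, glue below 0.02 m/s and distance of each of stand_blue, paint_jar, ribbon_spool, flowerpot, tape_roll, bowl from where it was at the start of the episode below 0.025 m); the robot touches nothing.
It fails at once if anything touches the wet red doll (more than 0.3 N) (contact force between doll_red and anything else above 0.3 N).
It fails at once if the red stand is lifted more than 12 mm or tipped more than 0.2 rad (height (world z) of stand_red above 0.012 m or angle between stand_red's own z axis and vertical above 0.2 rad).
It fails at once if the blue doll or another bystander is shifted by more than 25 mm or knocked over (distance of any of stand_blue, paint_jar, ribbon_spool, flowerpot, tape_roll, bowl from where it was at the start of the episode above 0.025 m or angle between any of stand_blue, paint_jar, ribbon_spool, flowerpot, tape_roll, bowl's own z axis and vertical above 0.5 rad).
It also fails if it takes over 72 s, if anything falls off the work surface, if the arm or the gripper's body presses on something with over 40 N, if the wrist force passes 120 N, or if a joint passes its speed limit or range.

## Working session

There is one attempt and no reset: what is moved stays moved. The work goes in short steps, Python scripts to look and compute and a tool call to move; the robot and the scene stay as the last step left them, time stands still between calls to the robot, and variables do not carry over. Pictures are saved under pics/ and viewed, at most 10 in all, crops included, and the job is handed in when it is done.

Besides the shell and the picture viewer there is one more tool, called as name(argument=value, ...) on one line, values as JSON. apply_moves: Moves the arm, as the interface text tells. Its arguments: {"type":"object","properties":{"moves":{"type":"array"},"grip_force":{"type":"number"}},"required":["moves"]}

```bash
mkdir -p pics; ls; python3 - <<'E'
from bench import telemetry, grab_frame, calibration, silhouettes, r
import cv2, numpy as np
o=telemetry.get_obs(); print({k:np.round(v,3).tolist() for k,v in o.items()})
ims=[grab_frame(n) for n in("scene","side")]
for n,i in zip(("scene","side"),ims):
    cv2.imwrite(f"pics/{n}0.png",i); c=calibration(n); print(n,{k:np.round(v,4).tolist() for k,v in c.items()})
c=calibration("wrist");print({k:np.round(v,4).tolist() for k,v in c.items()})
for n in("scene","side"):
  for t in "stand_red doll_red stand_blue dock glue holder paint_jar ribbon_spool flowerpot tape_roll bowl".split():
    s=silhouettes(t,n); print(n,t,[(round(float(d["p"]),2),np.round(d["extent"]).tolist()) for d in s[:2]])
E
```

```text
pics
{'clock': 0.0, 'joints': [-1.316, 0.478, 0.022, 1.556, -0.012, 1.109, -0.083], 'qvel': [0.0, 0.001, 0.001, 0.0, 0.0, 0.0, 0.0], 'tau': [-0.0, -59.645, 1.608, -28.119, 0.012, 0.009, -0.0], 'tcp_pos': [0.239, 0.63, 0.23], 'orientation': [-0.567, -3.09, 0.003], 'contact_force': [0.232, 0.201, 0.472], 'moment': [0.016, -0.013, 0.034], 'gripper_force': 0.0, 'grip_width': 0.085}
scene {'fx': 373.6113, 'fy': 373.6113, 'cx': 253.3544, 'cy': 190.4789, 'k1': -0.0066, 'world_from_camera': [[-0.1823, 0.744, -0.6428, 1.2403], [0.9832, 0.1305, -0.1277, 0.1352], [-0.0112, -0.6553, -0.7553, 0.8293], [0.0, 0.0, 0.0, 1.0]]}
side {'fx': 442.2625, 'fy': 442.2625, 'cx': 257.6035, 'cy': 187.7077, 'k1': 0.0335, 'world_from_camera': [[0.9145, -0.2975, 0.2743, 0.2931], [-0.4043, -0.7029, 0.5852, -0.674], [0.0187, -0.6461, -0.763, 0.928], [0.0, 0.0, 0.0, 1.0]]}
{'fx': 326.9326, 'fy': 326.9326, 'cx': 254.8843, 'cy': 196.6936, 'k1': -0.0385, 'mount': [[-0.0005, -0.955, -0.2965, 0.0764], [1.0, -0.0, -0.0017, 0.0014], [0.0016, -0.2965, 0.955, -0.1428], [0.0, 0.0, 0.0, 1.0]]}
scene stand_red [(0.68, [175.0, 1
[... 534 characters left out ...]
31.0])]
scene tape_roll [(0.68, [286.0, 281.0, 36.0, 37.0])]
scene bowl [(0.65, [179.0, 247.0, 37.0, 31.0])]
side stand_red [(0.74, [256.0, 288.0, 41.0, 54.0])]
side doll_red [(0.84, [254.0, 280.0, 20.0, 39.0])]
side stand_blue [(0.58, [317.0, 262.0, 39.0, 50.0]), (0.56, [342.0, 210.0, 35.0, 31.0])]
side dock [(0.85, [226.0, 139.0, 60.0, 44.0])]
side glue [(0.8, [244.0, 156.0, 18.0, 36.0])]
side holder [(0.98, [172.0, 156.0, 30.0, 25.0])]
side paint_jar [(0.67, [240.0, 202.0, 25.0, 26.0])]
side ribbon_spool [(0.56, [187.0, 232.0, 22.0, 35.0])]
side flowerpot [(0.86, [308.0, 174.0, 22.0, 31.0])]
side tape_roll [(0.73, [300.0, 148.0, 32.0, 26.0])]
side bowl [(0.56, [342.0, 212.0, 38.0, 32.0])]
```

View pics/scene0.png

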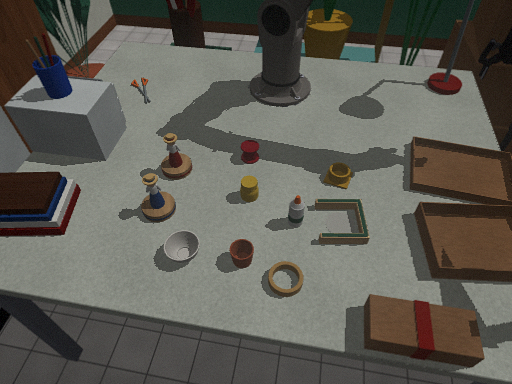

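View pics/side0.png

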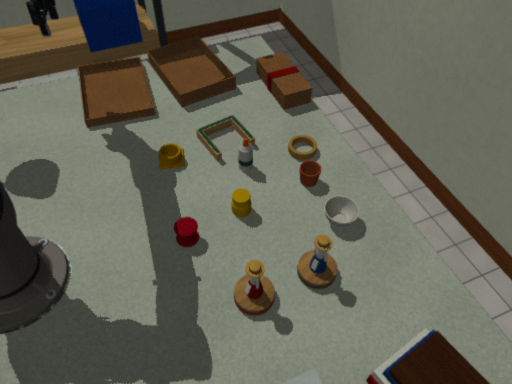

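```bash
cat > h.py <<'E'
from bench import telemetry, grab_frame, calibration, silhouettes, order, r
import cv2, numpy as np
from scipy.optimize import minimize
from scipy.spatial.transform import Rotation as R
def cam(name,obs=None):
    c=calibration(name)
    if name=="wrist":
        T=np.eye(4);T[:3,:3]=R.from_rotvec(obs["orientation"]).as_matrix();T[:3,3]=obs["tcp_pos"]
        c["W"]=T@np.array(c["mount"])
    else: c["W"]=np.array(c["world_from_camera"])
    return c
def proj(c,P):
    p=(np.asarray(P)-c["W"][:3,3])@c["W"][:3,:3]
    s=p[:,:2]/p[:,2:]; s=s*(1+c["k1"]*(s**2).sum(1,keepdims=True))
    return s*[c["fx"],c["fy"]]+[c["cx"],c["cy"]]
a=np.linspace(0,2*np.pi,40,endpoint=False)
def ring(d,z): return np.c_[d/2*np.cos(a),d/2*np.sin(a),0*a+z]
def cyl(*s): return [np.vstack([ring(d,z),ring(e,w)]) for d,z,e,w in s]
def box(x0,x1,y0,y1,z0,z1): return np.array([[x,y,z] for x in(x0,x1) for y in(y0,y1) for z in(z0,z1)])
st=cyl((92,0,92,26),(40,26,40,30),(20,30,20,118),(40,118,40,120),(20,120,20,137),(36,30,20,80))
M=dict(stand_red=st,stand_blue=st,
 dock=[box(-64,62,49,65,0,30),box(-64,62,-65,-49,0,30),box(46,62,-65,65,0,30)],
 glue=cyl((40,0,40,78),(40,78,18,88),(18,88,10,108)),
 holder=[box(-36,36,-36,36,0,6)]+cyl((62,0,62,36)),
 paint_jar=cyl((52,0,52,62)),ribbon_spool=cyl((58,0,58,50)),flowerpot=cyl((46,0,60,52)),
 tape_roll=cyl((84,0,84,24)),bowl=cyl((50,0,90,45)))
S=4
def render(c,t,q,z=0):
    m=np.zeros((384*S,512*S),np.uint8); yaw=q[2] if len(q)>2 else 0
    Rz=R.from_rotvec([0,0,yaw]).as_matrix()
    for part in M[t]:
        u=proj(c,part/1000@Rz.T+[q[0],q[1],z])
        cv2.fillConvexPoly(m,cv2.convexHull(np.round((u+.5)*S).astype(np.int32)),1)
    return m
def fit(t,views,q0,z=0):   # views: list of (c,mask)
    ms=[(c,cv2.resize(m.astype(np.uint8),None,fx=S,fy=S,interpolation=cv2.INTER_NEAREST)) for c,m in views]
    def cost(q):
        return sum(1-(k:=render(c,t,q,z)&m).sum()/max(1,(render(c,t,q,z)|m).sum()) for c,m in ms)
    q0=np.array(q0,float); n=len(q0)
    d=np.array([.015,.015,.3])[:n]
    sim=np.vstack([q0]+[q0+d*np.eye(n)[i] for i in range(n)])
    o=minimize(cost,q0,method="Nelder-Mead",options=dict(initial_simplex=sim,xatol=1e-4,fatol=1e-4,maxiter=150))
    return o.x,o.fun/len(ms)
def ground(c,u,z=0):
    s=(np.array(u)-[c["cx"],c["cy"]])/[c["fx"],c["fy"]]; s=s/(1+c["k1"]*(s@s))
    d=c["W"][:3,:3]@[s[0],s[1],1]; o=c["W"][:3,3]; return (o+d*(z-o[2])/d[2])[:2]
E
cat > a.py <<'E'
from h import *
px=dict(stand_red=((175,156),(256,288)),stand_blue=((160,199),(317,262)),dock=((343,223),(226,139)),glue=((297,209),(244,156)),holder=((338,177),(172,156)),paint_jar=((250,188),(241,202)),ribbon_spool=((250,152),(187,232)),flowerpot=((242,253),(310,174)),tape_roll=((286,280),(302,148)),bowl=((181,247),(342,211)))
for n in("scene","side"): grab_frame(n)
cs=[cam(n) for n in("scene","side")]
for t,p in px.items():
    v=[]
    for c,n,u in zip(cs,("scene","side"),p):
        s=[d for d in silhouettes(t,n) if np.hypot(*(np.array(d["extent"][:2])-u))<12]
        if s: v.append((c,s[0]["mask"]))
    g=np.mean([ground(c,u,.03) for c,u in zip(cs,p)],0)
    for w in ([v]+[[x] for x in v] if len(v)>1 else [v]):
      if not w: print(t,"none",g); continue
      q0=list(g)+([0.] if t in("dock","holder") else [])
      best=min((fit(t,w,q0[:2]+[y]) for y in ([0,1.57,3.14,-1.57] if t=="dock" else [0,.8])),key=lambda k:k[1]) if len(q0)>2 else fit(t,w,q0)
      print(t,len(w),np.round(best[0],4),round(best[1],3),np.round(g,3))
E
python3 a.py
```

```text
stand_red 2 [ 0.4877 -0.2545] 0.081 [ 0.479 -0.258]
stand_red 1 [ 0.4866 -0.2557] 0.1 [ 0.479 -0.258]
stand_red 1 [ 0.488  -0.2538] 0.051 [ 0.479 -0.258]
stand_blue 2 [ 0.6488 -0.2534] 0.077 [ 0.644 -0.249]
stand_blue 1 [ 0.6468 -0.2559] 0.091 [ 0.644 -0.249]
stand_blue 1 [ 0.6489 -0.2525] 0.046 [ 0.644 -0.249]
dock 2 [0.6111 0.2479 1.7468] 0.334 [0.618 0.237]
dock 1 [0.6092 0.248  1.746 ] 0.309 [0.618 0.237]
dock 1 [0.6128 0.2465 1.7468] 0.337 [0.618 0.237]
glue 2 [0.6266 0.1269] 0.072 [0.617 0.133]
glue 1 [0.6271 0.1268] 0.06 [0.617 0.133]
glue 1 [0.6274 0.1286] 0.083 [0.617 0.133]
holder 2 [ 0.4402  0.2364 -0.2546] 0.069 [0.454 0.225]
holder 1 [ 0.4385  0.236  -0.2648] 0.056 [0.454 0.225]
holder 1 [0.4417 0.2361 1.3113] 0.065 [0.454 0.225]
paint_jar 2 [ 0.5551 -0.0129] 0.095 [ 0.555 -0.012]
paint_jar 1 [ 0.5548 -0.0135] 0.086 [ 0.555 -0.012]
paint_jar 1 [ 0.5546 -0.014 ] 0.102 [ 0.555 -0.012]
ribbon_spool 2 [ 0.3994 -0.0413] 0.138 [ 0.403 -0.043]
ribbon_spool 1 [ 0.3985 -0.0428] 0.184 [ 0.403 -0.043]
ribbon_spool 1 [ 0.3996 -0.0407] 0.086 [ 0.403 -0.043]
flowerpot 2 [0.7676 0.0085] 0.044 [0.767 0.007]
flowerpot 1 [0.7682 0.0086] 0.042 [0.767 0.007]
flowerpot 1 [0.767  0.0088] 0.041 [0.767 0.007]
tape_roll 2 [0.806  0.1227] 0.366 [0.807 0.114]
tape_roll 1 [0.8062 0.1227] 0.434 [0.807 0.114]
tape_roll 1 [0.8062 0.1231] 0.299 [0.807 0.114]
bowl 2 [ 0.7774 -0.1414] 0.064 [ 0.78  -0.143]
bowl 1 [ 0.7779 -0.1405] 0.042 [ 0.78  -0.143]
bowl 1 [ 0.7771 -0.1424] 0.076 [ 0.78  -0.143]
```

apply_moves(moves=[[0,0,1,0,0,0,1],[0,0,1,0,0,0,1],[0,0,1,0,0,0,1],[0,0,1,0,0,0,1],[0,0,1,0,0,0,1],[0,0,1,0,0,0,1],[0,0,1,0,0,0,1],[0,0,1,0,0,0,1]])

```text
clock: 2.97
tcp_pos: [0.2395, 0.6311, 0.2313]
orientation: [-1.781, -2.588, -0.0]
contact_force: [0.4, 0.0, 0.4]
grip_width: 0.0855
gripper_force: 0.0
```

apply_moves(moves=[[0,0,0,-0.038,0.011,0,1],[0,0,0,-0.038,0.011,0,1],[0,0,0,-0.038,0.011,0,1],[0,0,0,-0.038,0.011,0,1],[0,0,0,-0.038,0.011,0,1],[0,0,0,-0.038,0.011,0,1],[0,0,0,-0.038,0.011,0,1],[0,0,0,-0.038,0.011,0,1]])

```text
clock: 3.63
tcp_pos: [0.4325, 0.3779, 0.2316]
orientation: [-1.774, -2.592, -0.001]
contact_force: [1.9, -0.3, -0.4]
grip_width: 0.085
gripper_force: 0.0
```

apply_moves(moves=[[0,0,0,-0.038,0.011,0,1],[0,0,0,-0.038,0.011,0,1],[0,0,0,-0.038,0.011,0,1],[0,0,0,-0.038,0.011,0,1],[0,0,0,-0.038,0.011,0,1],[0,0,0,-0.038,0.011,0,1],[0,0,0,-0.038,0.011,0,1],[0,0,0,0,0,0,1]])

```text
clock: 4.3
tcp_pos: [0.6041, 0.1496, 0.2321]
orientation: [1.786, 2.577, -0.002]
contact_force: [0.8, -1.9, 0.2]
grip_width: 0.0854
gripper_force: 0.0
```

```bash
cat > w.py <<'E'
from h import *
import sys
def look(png=None):
    o=telemetry.get_obs(); im=grab_frame("wrist")
    if png: cv2.imwrite("pics/"+png,im)
    return o,cam("wrist",o)
def wfit(c,t,q0,z=0):
    s=silhouettes(t,"wrist")
    return [(round(float(d["p"]),2),np.round(d["extent"]).tolist(),*[np.round(k,4) for k in fit(t,[(c,d["mask"])],q0,z)]) for d in s[:2]]
def tool(o,dv):
    return R.from_rotvec(o["orientation"]).inv().apply(dv)
E
python3 - <<'E'
from w import *
o,c=look("w1.png"); print(o["tcp_pos"])
print(wfit(c,"glue",[.627,.127])); print(wfit(c,"dock",[.611,.248,1.747])); print(wfit(c,"holder",[.44,.236,-.25]))
print(tool(o,np.array([.627,.127,.045])-o["tcp_pos"]))
E
```

```text
[0.60406507 0.14955241 0.23205833]
[(0.96, [267.0, 198.0, 44.0, 57.0], array([0.6245, 0.1293]), np.float64(0.065)), (0.73, [402.0, 239.0, 77.0, 70.0], array([0.627, 0.127]), np.float64(1.0))]
[(0.64, [300.0, 78.0, 153.0, 154.0], array([0.6106, 0.2502, 1.7326]), np.float64(0.4156)), (0.35, [138.0, 40.0, 91.0, 79.0], array([0.611, 0.248, 1.747]), np.float64(1.0))]
[(0.56, [137.0, 39.0, 88.0, 78.0], array([ 0.4387,  0.2387, -0.2453]), np.float64(0.0302)), (0.3, [297.0, 75.0, 155.0, 150.0], array([ 0.44 ,  0.236, -0.25 ]), np.float64(1.0))]
[-0.02810394  0.01317554  0.18724854]
```

View pics/w1.png

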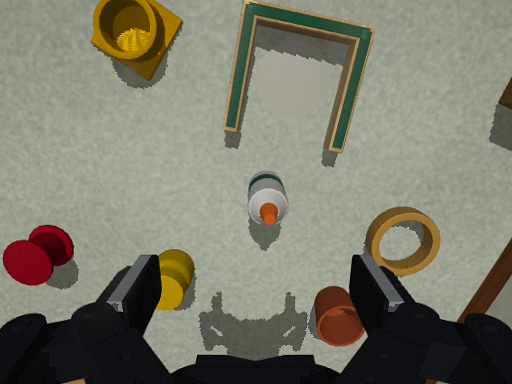

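apply_moves(moves=[[0,0,0,-0.014,0.0064,0,1],[0,0,0,-0.014,0.0064,0,1],[0,0,0,0,0,0.031,1],[0,0,0,0,0,0.031,1],[0,0,0,0,0,0.031,1],[0,0,0,0,0,0.031,1],[0,0,0,0,0,0.031,1],[0,0,0,0,0,0.03,1]])

```text
clock: 5.17
tcp_pos: [0.6206, 0.1408, 0.0448]
orientation: [-1.769, -2.595, -0.001]
contact_force: [0.8, 0.4, 0.7]
grip_width: 0.0857
gripper_force: 0.0
```

apply_moves(moves=[[0,0,0,0,0,0,1],[0,0,0,0,0,0,0],[0,0,0,0,0,0,-0.5],[0,0,0,0,0,0,-1],[0,0,0,0,0,0,-1],[0,0,0,0,0,0,-1],[0,0,0,0,0,0,-1],[0,0,0,0,0,0,-1]], grip_force=30)

```text
clock: 5.83
tcp_pos: [0.623, 0.1386, 0.0487]
orientation: [1.774, 2.591, 0.005]
contact_force: [-2.2, 0.1, 5.3]
grip_width: 0.0386
gripper_force: 29.4
```

```bash
python3 - <<'E'
from w import *
o,c=look("w2.png"); print(o["tcp_pos"],o["grip_width"],o["contact_force"])
print(wfit(c,"glue",[.627,.127])); print(tool(o,np.array([.6258,.128,0.045])-o["tcp_pos"]))
o=telemetry.get_obs();print(o["tcp_pos"],o["contact_force"],o["qvel"])
E
```

```text
[0.6229928  0.13855199 0.04867213] 0.038566094723450205 [-2.22107756  0.08773463  5.34294955]
[(0.58, [257.0, 284.0, 93.0, 154.0], array([0.626 , 0.1303]), np.float64(0.1099))]
[-0.01085408 -0.00121441  0.00366382]
[0.62301324 0.1385409  0.04869974] [-1.25041884  0.0586086   6.58294236] [ 1.65361274e-04 -6.71118988e-04  1.05026537e-03  1.30620348e-05
  2.08354768e-03  1.57096209e-04 -2.34853159e-06]
```

View pics/w2.png

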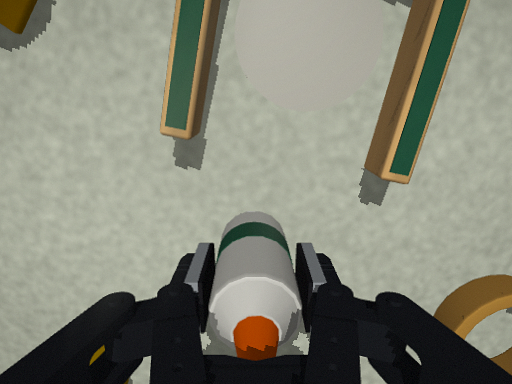

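apply_moves(moves=[[0,0,0,0,0,0,0],[0,0,0,0,0,0,1],[0,0,0,0,0,0,1],[0,0,0,0,0,0,1],[0,0,0,-0.005,0,0,1],[0,0,0,-0.005,0,0,1],[0,0,0,0,0,0,1],[0,0,0,0,0,0,1]])

```text
clock: 6.6
tcp_pos: [0.6255, 0.1277, 0.0463]
orientation: [1.776, 2.591, -0.0]
contact_force: [0.2, -0.2, 0.4]
grip_width: 0.0852
gripper_force: 0.0
```

```bash
python3 - <<'E'
from w import *
o,c=look("w3.png"); print(o["tcp_pos"],o["grip_width"],o["contact_force"])
print(wfit(c,"glue",[.627,.127]))
v=[]
for n in("scene","side"):
    grab_frame(n); s=silhouettes("glue",n); print(n,[(d["p"],d["extent"]) for d in s[:2]])
    if s: print(fit("glue",[(cam(n),s[0]["mask"])],[.627,.127]))
E
```

```text
[0.62550689 0.12767375 0.04626197] 0.08524471463507036 [ 0.24106331 -0.20148728  0.41057005]
[(0.77, [258.0, 277.0, 100.0, 170.0], array([0.6252, 0.1303]), np.float64(0.0591))]
scene [(0.73, [178.6, 155.4, 30.1, 48.9]), (0.56, [295.1, 213.3, 11.5, 25.2])]
(array([0.627, 0.127]), np.float64(1.0))
side [(0.89, [241.8, 154.1, 19.0, 34.6]), (0.18, [171.6, 153.6, 31.1, 29.7])]
(array([0.62697082, 0.12773274]), np.float64(0.10393586005830902))
```

apply_moves(moves=[[0,0,0,0,0,0,0],[0,0,0,0,0,0,-0.5],[0,0,0,0,0,0,-1],[0,0,0,0,0,0,-1],[0,0,0,0,0,0,-1],[0,0,0,0,0,0,-1],[0,0,0,0,0,0,-1],[0,0,0,0,0,0,-1]], grip_force=30)

```text
clock: 7.57
tcp_pos: [0.6254, 0.1286, 0.0464]
orientation: [1.775, 2.592, 0.0]
contact_force: [0.4, -0.5, 0.4]
grip_width: 0.0393
gripper_force: 30.2
```

apply_moves(moves=[[0,0,0,0,0,-0.01,-1],[0,0,0,0,0,-0.02,-1],[0,0,0,0,0,-0.02,-1],[0,0,0,0,0,-0.02,-1],[0,0,0,0,0,-0.01,-1],[0,0,0,0.011,-0.009,0,-1],[0,0,0,0.021,-0.017,0,-1],[0,0,0,0.021,-0.017,0,-1]])

```text
clock: 8.23
tcp_pos: [0.5657, 0.1619, 0.1265]
orientation: [1.777, 2.59, 0.0]
contact_force: [0.4, 1.1, -2.9]
grip_width: 0.0392
gripper_force: 30.6
```

apply_moves(moves=[[0,0,0,0.021,-0.017,0,-1],[0,0,0,0.021,-0.017,0,-1],[0,0,0,0.021,-0.017,0,-1],[0,0,0,0.021,-0.017,0,-1],[0,0,0,0.021,-0.017,0,-1],[0,0,0,0.01,-0.008,0,-1],[0,0,0,0,0,0,-1],[0,0,0,0,0,0,-1]])

```text
clock: 8.9
tcp_pos: [0.4373, 0.2363, 0.1264]
orientation: [-1.772, -2.594, -0.0]
contact_force: [1.2, -0.3, -2.3]
grip_width: 0.0395
gripper_force: 30.7
```

```bash
python3 - <<'E'
from w import *
o,c=look("w4.png"); p=o["tcp_pos"]; print(p,o["grip_width"],o["contact_force"],o["orientation"])
print("hold",wfit(c,"holder",[.44,.237,-.25])); zb=p[2]-.0464
print("glue",zb,wfit(c,"glue",p[:2],zb))
for n in("scene","side"):
    grab_frame(n); k=cam(n)
    for t,q,z in(("glue",p[:2],zb),("holder",[.44,.237,-.25],0)):
        print(n,t,[(round(float(d["p"]),2),np.round(d["extent"]),fit(t,[(k,d["mask"])],q,z)) for d in silhouettes(t,n)[:1]])
E
```

```text
[0.43725423 0.23630458 0.12640437] 0.03952704430758999 [ 1.16509089 -0.34740431 -2.29263723] [-1.77240181e+00 -2.59371730e+00 -4.15453162e-05]
hold [(0.69, [259.0, 180.0, 116.0, 92.0], array([ 0.4384,  0.2386, -0.2434]), np.float64(0.2958))]
glue 0.08000437150556411 [(0.84, [257.0, 277.0, 101.0, 166.0], array([0.4368, 0.2376]), np.float64(0.0608))]
scene glue [(0.53, array([342., 147.,  18.,  27.]), (array([0.43773157, 0.2322853 ]), np.float64(0.3792776951170026)))]
scene holder [(0.69, array([340., 178.,  30.,  23.]), (array([ 0.44029151,  0.23684392, -0.22411551]), np.float64(0.054422510633656884)))]
side glue [(0.87, array([165., 126.,  21.,  38.]), (array([0.44061629, 0.23290855]), np.float64(0.21718195641155602)))]
side holder [(0.71, array([173., 158.,  26.,  24.]), (array([ 0.44163826,  0.23727068, -0.26577361]), np.float64(0.11459302926879722)))]
```

View pics/w4.png

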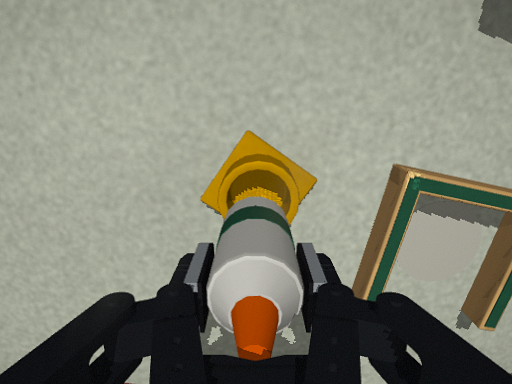

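apply_moves(moves=[[0,0,0,0,0.002,0,-1],[0,0,0,0,0,0.015,-1],[0,0,0,0,0,0.015,-1],[0,0,0,0,0,0.015,-1],[0,0,0,0,0,0.01,-1],[0,0,0,0,0,0.01,-1],[0,0,0,0,0,0.008,-1],[0,0,0,0,0,0,-1]])

```text
clock: 10.02
tcp_pos: [0.4398, 0.2368, 0.0525]
orientation: [1.775, 2.592, -0.001]
contact_force: [0.3, 0.0, -0.5]
grip_width: 0.0394
gripper_force: 31.0
```

apply_moves(moves=[[0,0,0,0,0,0,-0.3],[0,0,0,0,0,0,0.3],[0,0,0,0,0,0,1],[0,0,0,0,0,0,1],[0,0,0,0,0,0,1],[0,0,0,0,0,0,1],[0,0,0,0,0,-0.01,1],[0,0,0,0,0,-0.02,1]])

```text
clock: 10.68
tcp_pos: [0.4382, 0.2359, 0.0825]
orientation: [-1.774, -2.591, 0.006]
contact_force: [0.1, 0.3, 0.7]
grip_width: 0.0855
gripper_force: 0.0
```

apply_moves(moves=[[0,0,0,0,0,-0.03,1],[0,0,0,0,0,-0.03,1],[0,0,0,0,0,-0.03,1],[0,0,0,0,0,-0.03,1],[0,0,0,0,0,-0.03,1],[0,0,0,0,0,-0.03,1],[0,0,0,0,0,0,1],[0,0,0,0,0,0,1]])

```text
clock: 11.35
tcp_pos: [0.4404, 0.2372, 0.2656]
orientation: [1.774, 2.592, 0.007]
contact_force: [-0.4, 0.7, -0.4]
grip_width: 0.0851
gripper_force: 0.0
```

```bash
cat > dk.py <<'E'
from w import *
# dock from green strips: fit top-face outline to green pixels
def green(im):
    h=cv2.cvtColor(im,cv2.COLOR_BGR2HSV); return cv2.inRange(h,(55,60,30),(95,255,255))>0
def dockfit(views,q0):
    t=[box(-64,62,50,64,30,30.1),box(-64,62,-64,-50,30,30.1),box(47,61,-64,64,30,30.1)]
    M["strip"]=t; return fit("strip",views,q0)
E
python3 - <<'E'
from dk import *
o,c=look("w5.png"); p=o["tcp_pos"]; print(p,o["grip_width"],o["orientation"])
print("hold",wfit(c,"holder",[.44,.237,-.25])); print("glue",wfit(c,"glue",[.44,.237],.006))
vs=[]
for n in("scene","side","wrist"):
    im=grab_frame(n); k=c if n=="wrist" else cam(n)
    near=cv2.dilate(render(k,"dock",[.611,.249,1.745]),np.ones((40,40)))[::S,::S]
    m=green(im)&(near>0); 
    vs.append((k,m)); print(n,m.sum(),dockfit([(k,m)],[.611,.249,1.745]))
    if n!="wrist": print([(round(float(d["p"]),2),fit("glue",[(k,d["mask"])],[.44,.237],.006)) for d in silhouettes("glue",n)[:1]])
print(dockfit(vs,[.611,.249,1.745]))
E
```

```text
[0.44042175 0.23715253 0.26559749] 0.08512636772155487 [1.77441672 2.59152007 0.00713937]
hold [(0.61, [253.0, 157.0, 76.0, 78.0], array([ 0.4384,  0.2389, -0.2455]), np.float64(0.4789))]
glue [(0.97, [255.0, 169.0, 39.0, 48.0], array([0.439 , 0.2373]), np.float64(0.0476))]
scene 297 (array([0.61104827, 0.24911977, 1.74562611]), np.float64(0.49154718596190883))
[(0.63, (array([0.424091  , 0.23703349]), np.float64(0.22024729520865538)))]
side 196 (array([0.611006  , 0.24899291, 1.74589383]), np.float64(0.5030898431310411))
[(0.75, (array([0.44509057, 0.25355971]), np.float64(0.28245487364620936)))]
wrist 2064 (array([0.61540284, 0.25024003, 1.75555876]), np.float64(0.3533386872465869))
(array([0.61410054, 0.24946067, 1.74527269]), np.float64(0.4662159759238474))
```

View pics/w5.png

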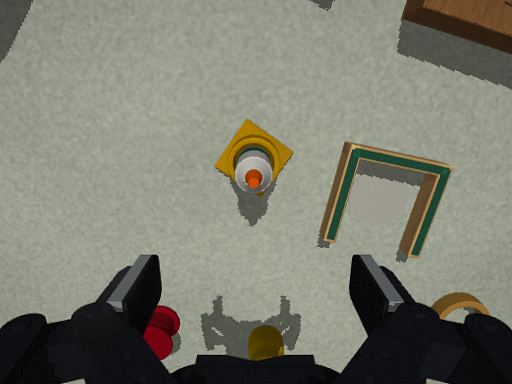

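```bash
python3 - <<'E'
from dk import *
V=[("w5.png",[.44042,.23715,.2656],[1.77442,2.59152,.00714]),("w1.png",[.60407,.14955,.23206],[1.786,2.577,-.002])]
from scipy.optimize import least_squares
C=[]
for f,p,w in V:
    im=cv2.imread("pics/"+f); k=cam("wrist",dict(orientation=w,tcp_pos=p))
    near=cv2.dilate(render(k,"dock",[.611,.249,1.745]),np.ones((60,60)))[::S,::S]
    h=cv2.cvtColor(im,cv2.COLOR_BGR2HSV); m=(cv2.inRange(h,(65,90,20),(95,255,255))>0)&(near>0)
    n,l,s,_=cv2.connectedComponentsWithStats(m.astype(np.uint8)); m=l==1+np.argmax(s[1:,4])
    ys,xs=np.nonzero(m); print(f,m.sum(),xs.min(),xs.max(),ys.min(),ys.max())
    hull=cv2.convexHull(np.c_[xs,ys].astype(np.int32)); C.append((k,hull))
def cost(q,C=C):
    i=q[3]*1000; tot=0; P=np.array([[-64,65-i,30],[-64,-65+i,30],[62-i,65-i,30],[62-i,-65+i,30]])/1000
    for k,hull in C:
        u=proj(k,P@R.from_rotvec([0,0,q[2]]).as_matrix().T+[q[0],q[1],0])
        A=np.zeros((384*S,512*S),np.uint8);B=A.copy()
        cv2.fillConvexPoly(A,cv2.convexHull(np.round((u+.5)*S).astype(np.int32)),1)
        cv2.fillConvexPoly(B,((hull+.5)*S).astype(np.int32),1); tot+=1-(A&B).sum()/(A|B).sum()
    return tot
for CC in(C,C[:1],C[1:]):
    s=np.array([.611,.249,1.745,.003]); sim=np.vstack([s]+[s+d for d in np.diag([.01,.01,.1,.003])])
    o=minimize(cost,s,args=(CC,),method="Nelder-Mead",options=dict(initial_simplex=sim)); print(np.round(o.x,4),o.fun)
q=o.x
o=telemetry.get_obs(); 
E
```

```text
w5.png 1974 327 449 148 254
w1.png 3085 226 371 3 148
[0.6111 0.251  1.7404 0.0037] 0.08484951627839044
[0.6109 0.2506 1.742  0.0035] 0.04343609977930851
[0.6111 0.252  1.7312 0.0037] 0.041893995377431215
```

apply_moves(moves=[[0,0,1,0,0,0,1],[0,0,1,0,0,0,1],[0,0,1,0,0,0,1],[0,0,1,0,0,0,1],[0,0,1,0,0,0,1],[0,0,1,0,0,0,1],[0,0,1,0,0,0,1],[0,0,1,0,0,0,1]])

```text
clock: 12.42
tcp_pos: [0.4395, 0.2366, 0.2629]
orientation: [2.68, 1.639, -0.001]
contact_force: [0.1, 0.0, -1.3]
grip_width: 0.0851
gripper_force: 0.0
```

apply_moves(moves=[[0,0,1,0,0,0,0],[0,0,1,0,0,0,0],[0,0,0.5,0,0,0,0],[0,0,0,0,0,0,0],[0,0,0,-0.021,0.031,0,0],[0,0,0,-0.021,0.031,0,0],[0,0,0,-0.021,0.031,0,0],[0,0,0,-0.021,0.031,0,0]])

```text
clock: 13.08
tcp_pos: [0.4761, 0.0899, 0.2632]
orientation: [2.866, 1.287, -0.0]
contact_force: [0.7, 0.8, -0.1]
grip_width: 0.0426
gripper_force: 0.0
```

apply_moves(moves=[[0,0,0,-0.021,0.031,0,0],[0,0,0,-0.021,0.031,0,0],[0,0,0,-0.021,0.031,0,0],[0,0,0,-0.032,0.016,0,0],[0,0,0,-0.032,0.016,0,0],[0,0,0,-0.032,0.016,0,0],[0,0,0,-0.032,0.016,0,0],[0,0,0,0,0,0,0]])

```text
clock: 13.75
tcp_pos: [0.463, -0.1629, 0.2636]
orientation: [2.871, 1.271, -0.001]
contact_force: [-0.4, -0.3, 1.0]
grip_width: 0.0428
gripper_force: 0.0
```

apply_moves(moves=[[0,0,0,-0.032,0.016,0,0],[0,0,0,-0.032,0.016,0,0],[0,0,0,-0.032,0.016,0,0],[0,0,0,-0.032,0.016,0,0],[0,0,0,-0.032,0.016,0,0],[0,0,0,0,0,0,0],[0,1,0,0,0,0,0],[0,1,0,0,0,0,0]])

```text
clock: 14.42
tcp_pos: [0.4207, -0.327, 0.2633]
orientation: [-2.772, -1.249, -0.298]
contact_force: [0.1, 0.5, -1.1]
grip_width: 0.0424
gripper_force: 0.0
```

apply_moves(moves=[[0,1,0,0,0,0,0],[0,1,0,0,0,0,0],[0,1,0,0,0,0,0],[0,0,0,0,0,0,0],[0,0,0,0,0,0,0],[0,0,0,0,0,0,0],[0,0,0,0,0,0,0],[0,0,0,0,0,0,0]])

```text
clock: 15.08
tcp_pos: [0.4202, -0.3268, 0.2637]
orientation: [-2.596, -1.168, -0.695]
contact_force: [0.4, 0.1, 0.2]
grip_width: 0.0428
gripper_force: 0.0
```

```bash
python3 - <<'E'
from w import *
o,c=look("w6.png"); p=o["tcp_pos"]; A=R.from_rotvec(o["orientation"]).as_matrix(); print(p,o["joints"],A[:,0],A[:,2])
print(wfit(c,"stand_red",[.488,-.255])); print(wfit(c,"stand_blue",[.649,-.253]))
E
```

```text
[ 0.42024512 -0.32676484  0.26365288] [ 0.25945873  0.33631037  0.73961067  1.91349183 -0.77605499  1.25190843
  0.62063056] [0.57450961 0.6485263  0.49935193] [ 0.33175704  0.37321597 -0.86639893]
[(0.57, [256.0, 181.0, 76.0, 88.0], array([ 0.4871, -0.2516]), np.float64(0.0423))]
[]
```

View pics/w6.png

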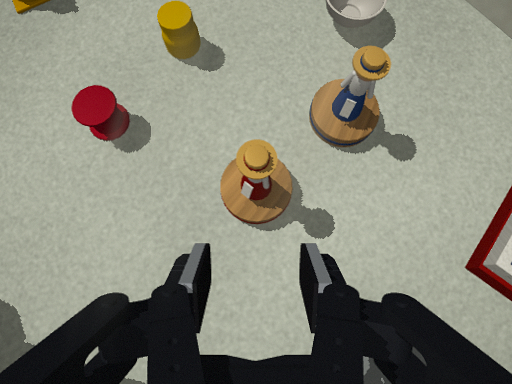

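apply_moves(moves=[[0,0,0,-0.018,0,0.0312,0],[0,0,0,-0.018,0,0.0312,0],[0,0,0,-0.018,0,0.0312,0],[0,0,0,-0.018,0,0.0312,0],[0,0,0,-0.018,0,0.0312,0],[0,0,0,-0.018,0,0.0312,0],[0,0,0,-0.012,0,0.0208,0],[0,0,0,-0.006,0,0.0104,0]])

```text
clock: 15.9
tcp_pos: [0.4182, -0.3264, 0.0081]
orientation: [-2.595, -1.161, -0.692]
contact_force: [-0.8, 1.3, -0.3]
grip_width: 0.0425
gripper_force: 0.0
```

apply_moves(moves=[[0,0,0,0,0,0,0],[0,0,0,0,0,0,0],[0,0,0,0,0,0,0],[0,0,0,0,0,0,0],[0,0,0,0,0,0,0],[0,0,0,0,0,0,0],[0,0,0,0,0,0,0],[0,0,0,0,0,0,0]])

```text
clock: 16.57
tcp_pos: [0.4191, -0.3282, 0.0116]
orientation: [-2.598, -1.163, -0.697]
contact_force: [-0.0, 0.5, -0.3]
grip_width: 0.0425
gripper_force: 0.0
```

```bash
python3 - <<'E'
from w import *
o,c=look("w7.png"); p=o["tcp_pos"]; A=R.from_rotvec(o["orientation"]).as_matrix(); print(p,o["joints"],A[:,0],A[:,2])
print(wfit(c,"stand_red",[.488,-.255]))
E
```

```text
[ 0.41912202 -0.32818729  0.01155977] [ 0.45599571  0.73539725  0.5226102   2.04584738 -1.15976477  0.9721104
  1.1009863 ] [0.57674073 0.64596588 0.5000982 ] [ 0.33362714  0.3725474  -0.86596846]
[(0.8, [259.0, 79.0, 176.0, 158.0], array([ 0.4876, -0.2513]), np.float64(0.0233))]
```

View pics/w7.png

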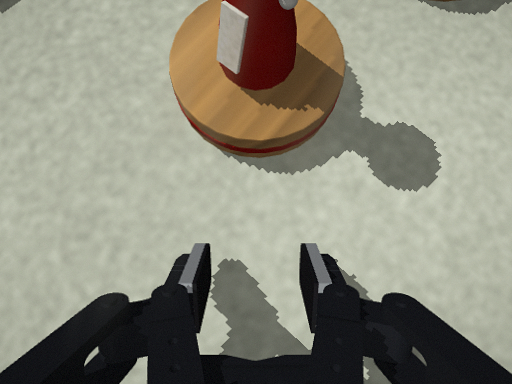

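apply_moves(moves=[[0,0,0,-0.0025,0,0.0043,0],[0,0,0,0.0087,0,0.005,0],[0,0,0,0.0087,0,0.005,0],[0,0,0,0.0087,0,0.005,0],[0,0,0,0.0087,0,0.005,0],[0,0,0,0.0087,0,0.005,0],[0,0,0,0.0044,0,0.0025,0],[0,0,0,0,0,0,0]])

```text
clock: 17.33
tcp_pos: [0.4569, -0.2854, 0.0064]
orientation: [-2.595, -1.165, -0.697]
contact_force: [0.2, 0.4, -0.4]
grip_width: 0.0427
gripper_force: 0.0
```

apply_moves(moves=[[0,0,0,0.0044,0,0.0025,0],[0,0,0,0.0044,0,0.0025,0],[0,0,0,0.0044,0,0.0025,0],[0,0,0,0.0044,0,0.0025,0],[0,0,0,0,0,0,0],[0,0,0,0,0,0,0],[0,0,0,0,0,0,0],[0,0,0,0,0,0,0]])

```text
clock: 18.0
tcp_pos: [0.4692, -0.2717, 0.0065]
orientation: [-2.597, -1.162, -0.696]
contact_force: [-0.7, 0.0, -0.0]
grip_width: 0.0427
gripper_force: 0.0
```

```bash
cat > s.py <<'E'
from w import *
def state(png=None,g=None):
    o,c=look(png); p=o["tcp_pos"]; A=R.from_rotvec(o["orientation"]).as_matrix()
    h=np.arctan2(A[1,0],A[0,0]); d=np.array([np.cos(h),np.sin(h)]); g=p[:2]+.048*d if g is None else g
    print("tcp",np.round(p,4),"h",np.degrees(h).round(1),"tilt",np.degrees(np.arcsin(A[2,0])).round(1),"roll",A[2,1].round(3),"F",np.round(o["contact_force"],1),"t",o["clock"])
    f=wfit(c,"stand_red",g)
    for k in f[:1]:
        e=k[2]-p[:2]; print(k[0],k[1],"stand",k[2],"iou",k[3],"fwd",e@d,"left",d[0]*e[1]-d[1]*e[0])
    return o,c,f,h
if __name__=="__main__": state(sys.argv[1] if len(sys.argv)>1 else None)
E
python3 s.py w8.png
```

```text
tcp [ 0.4692 -0.2717  0.0065] h 48.2 tilt 30.0 roll -0.0 F [-0.7  0.  -0. ] t 18.0
0.68 [257.0, 126.0, 197.0, 252.0] stand [ 0.5018 -0.2333] iou 0.0748 fwd 0.05038155516417059 left 0.0013232989898416363
```

View pics/w8.png

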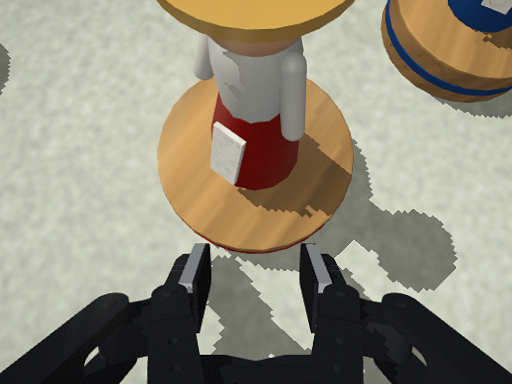

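```bash
cat > plan.py <<'E'
from s import *
D=.049; H=np.array([.611,.2495]); Y=1.742; T=np.radians(30); step=.01
def plan(n,h1=None,Lt=.08,stop=0.):
    o,c,f,h=state()
    p=o["tcp_pos"]; A=R.from_rotvec(o["orientation"]).as_matrix(); h=np.arctan2(A[1,0],A[0,0]); u=np.array([np.cos(h),np.sin(h)])
    C=p[:2]+D*u; v=np.array([np.cos(Y),np.sin(Y)])
    pts=[]
    turn=Y-h
    if turn>.06:
        # intersect ray with slot axis, round the corner
        t,s=np.linalg.solve(np.c_[u,v],H-C); L=min(Lt,t-.001); P=C+t*u; print("corner",P,"t",t,"s",s,"L",L)
        a=P-L*u; rad=L/np.tan(turn/2); n0=np.array([-u[1],u[0]]); ctr=a+rad*n0
        for x in np.arange(step,t-L,step): pts.append((C+x*u,h))
        for x in np.arange(step,rad*turn,step):
            k=h+x/rad; pts.append((ctr-rad*np.array([-np.sin(k),np.cos(k)]),k))
        last=P+L*v
    else: last=C
    e=(H-last)@v-stop; q=last-H; q=H+v*(q@v) if turn>.06 else last
    m=max(1,int(np.ceil(e/step)))
    for i in range(1,m+1):
        w=i/m; tgt=H-stop*v; pts.append((last+(tgt-last)*w,min(Y,h+.03*i) if turn<=.06 else Y))
    # simulate rows (shift on axes before the turn)
    print("rows total",len(pts)); cmd=p.copy(); B=A
    for C1,k in pts[:n]:
        Bt=R.from_rotvec([0,0,k-h]).as_matrix()@A
        tp=np.r_[C1-D*np.array([np.cos(k),np.sin(k)]),.0065]
        sh=np.round(B.T@(tp-cmd),4); rv=np.round(np.degrees(R.from_matrix(B.T@Bt).as_rotvec())/6,3)
        print([float(x) for x in rv]+[float(x) for x in sh]+[0],np.round(C1,3)); cmd=cmd+B@sh; B=B@R.from_rotvec(np.radians(rv*6)).as_matrix()
if __name__=="__main__": plan(int(sys.argv[1]),stop=float(sys.argv[2]) if len(sys.argv)>2 else 0)
E
python3 plan.py 40
```

```text
tcp [ 0.4692 -0.2719  0.0065] h 48.2 tilt 30.0 roll -0.0 F [-0.8 -0.1  0.2] t 18.1
0.69 [255.0, 128.0, 200.0, 256.0] stand [ 0.5016 -0.2336] iou 0.0764 fwd 0.050157634585439766 left 0.001319545014497478
corner [ 0.66355182 -0.05445009] t 0.24265575446515097 s 0.3084596414418346 L 0.08
rows total 53
[0.0, 0.0, 0.0, 0.0087, 0.0, 0.005, 0] [ 0.508 -0.228]
[0.0, 0.0, 0.0, 0.0086, 0.0, 0.005, 0] [ 0.515 -0.22 ]
[0.0, 0.0, 0.0, 0.0087, 0.0, 0.005, 0] [ 0.522 -0.213]
[0.0, 0.0, 0.0, 0.0087, 0.0, 0.005, 0] [ 0.528 -0.206]
[0.0, 0.0, 0.0, 0.0086, 0.0, 0.005, 0] [ 0.535 -0.198]
[0.0, 0.0, 0.0, 0.0087, 0.0, 0.005, 0] [ 0.542 -0.191]
[0.0, 0.0, 0.0, 0.0086, 0.0, 0.005, 0] [ 0.548 -0.183]
[0.0, 0.0, 0.0, 0.0087, 0.0, 0.005, 0] [ 0.555 -0.176]
[0.0, 0.0, 0.0, 0.0087, 0.0, 0.005, 0] [ 0.562 -0.168]
[0.0, 0.0, 0.0, 0.0086, 0.0, 0.005, 0] [ 0.568 -0.161]
[0.0, 0.0, 0.0, 0.0087, 0.0, 0.005, 0] [ 0.575 -0.153]
[0.0, 0.0, 0.0, 0.0086, 0.0, 0.005, 0] [ 0.582 -0.146]
[0.0, 0.0, 0.0, 0.0087, 0.0, 0.005, 0] [ 0.588 -0.138]
[0.0, 0.0, 0.0, 0.0087, 0.0, 0.005, 0] [ 0.595 -0.131]
[0.0, 0.0, 0.0, 0.0086, 0.0, 0
[... 812 characters left out ...]
 0] [ 0.652 -0.005]
[0.289, 0.0, -0.5, 0.0087, 0.0027, 0.0051, 0] [0.652 0.005]
[0.288, -0.0, -0.5, 0.0087, 0.0026, 0.005, 0] [0.651 0.015]
[0.261, -0.0, -0.451, 0.0165, 0.0019, 0.0095, 0] [0.648 0.034]
[0.0, -0.0, -0.0, 0.0086, 0.0, 0.005, 0] [0.647 0.044]
[0.0, -0.0, -0.0, 0.0086, 0.0, 0.005, 0] [0.645 0.054]
[0.0, -0.0, -0.0, 0.0086, 0.0, 0.0049, 0] [0.643 0.064]
[0.0, -0.0, -0.0, 0.0086, 0.0, 0.005, 0] [0.641 0.073]
[0.0, -0.0, -0.0, 0.0086, 0.0, 0.005, 0] [0.64  0.083]
[0.0, -0.0, -0.0, 0.0086, 0.0, 0.0049, 0] [0.638 0.093]
[0.0, -0.0, -0.0, 0.0086, 0.0, 0.005, 0] [0.636 0.103]
[0.0, -0.0, -0.0, 0.0086, 0.0, 0.005, 0] [0.635 0.112]
[0.0, -0.0, -0.0, 0.0086, 0.0, 0.0049, 0] [0.633 0.122]
```

apply_moves(moves=[[0,0,0,0.0052,0,0.003,0],[0,0,0,0.0087,0,0.005,0],[0,0,0,0.0087,0,0.005,0],[0,0,0,0.0087,0,0.005,0],[0,0,0,0.0087,0,0.005,0],[0,0,0,0.0087,0,0.005,0],[0,0,0,0.0052,0,0.003,0],[0,0,0,0,0,0,0]])

```text
clock: 18.87
tcp_pos: [0.5121, -0.2231, 0.0067]
orientation: [-2.594, -1.165, -0.697]
contact_force: [0.5, 0.4, -0.0]
grip_width: 0.043
gripper_force: 0.0
```

```bash
python3 s.py
```

```text
tcp [ 0.5121 -0.2231  0.0067] h 48.4 tilt 30.1 roll -0.0 F [ 0.5  0.4 -0. ] t 18.8667
```

```bash
cat > b.py <<'E'
from s import *
o,c,f,h=state(); p=o["tcp_pos"]; d=np.array([np.cos(h),np.sin(h)])
for n in("scene","side"):
    grab_frame(n); k=cam(n); g=p[:2]+.049*d; u=proj(k,[[*g,.05]])[0]
    for s in silhouettes("stand_red",n)[:3]:
        if np.hypot(*(np.array(s["extent"][:2])-u))<30:
            q,e=fit("stand_red",[(k,s["mask"])],g); e2=q-p[:2]; print(n,round(float(s["p"]),2),np.round(q,4),round(float(e),2),"fwd",(e2@d).round(4),"left",(d[0]*e2[1]-d[1]*e2[0]).round(4)); break
E
python3 b.py
```

```text
tcp [ 0.511  -0.2248  0.0067] h 48.3 tilt 30.0 roll -0.0 F [-0.2  0.3  1. ] t 18.9667
0.9 [257.0, 126.0, 196.0, 250.0] stand [ 0.5442 -0.1853] iou 0.0795 fwd 0.051584914246803684 left 0.0015561853989947
scene 0.56 [ 0.5427 -0.188 ] 0.08 fwd 0.0486 left 0.0008
side 0.83 [ 0.5479 -0.1849] 0.29 fwd 0.0543 left -0.0009
```

apply_moves(moves=[[0,0,0,0.0052,0,0.003,0],[0,0,0,0.0087,0,0.005,0],[0,0,0,0.0087,0,0.005,0],[0,0,0,0.0087,0,0.005,0],[0,0,0,0.0087,0,0.005,0],[0,0,0,0.0087,0,0.005,0],[0,0,0,0.0087,0,0.005,0],[0,0,0,0.0087,0,0.005,0]])

```text
clock: 19.93
tcp_pos: [0.5622, -0.1675, 0.0066]
orientation: [-2.597, -1.163, -0.696]
contact_force: [-0.7, -0.4, -0.9]
grip_width: 0.0428
gripper_force: 0.7
```

apply_moves(moves=[[0,0,0,0.0087,0,0.005,0],[0,0,0,0.0087,0,0.005,0],[0.29,0,-0.5,0.0087,0.0027,0.005,0],[0.29,0,-0.5,0.0087,0.0027,0.005,0],[0.29,0,-0.5,0.0087,0.0027,0.005,0],[0.29,0,-0.5,0.0087,0.0027,0.005,0],[0,0,0,0.0044,0,0.0025,0],[0,0,0,0,0,0,0]])

```text
clock: 20.6
tcp_pos: [0.611, -0.1215, 0.0069]
orientation: [-2.398, -1.444, -0.644]
contact_force: [0.1, -0.3, 0.6]
grip_width: 0.0427
gripper_force: 0.0
```

```bash
python3 b.py; sed -i 's/^if __name__=="__main__": plan.*/if __name__=="__main__": plan(int(sys.argv[1]),Lt=float(sys.argv[2]))/' plan.py; python3 plan.py 24 .07
```

```text
tcp [ 0.611  -0.1215  0.0069] h 62.1 tilt 30.1 roll -0.0 F [ 0.1 -0.3  0.6] t 20.6
0.58 [263.0, 129.0, 205.0, 254.0] stand [ 0.6344 -0.0772] iou 0.0736 fwd 0.0501042704031488 left 1.55165405924286e-05
scene 0.86 [ 0.6324 -0.0814] 0.09 fwd 0.0454 left -0.0002
tcp [ 0.6092 -0.1237  0.0069] h 62.0 tilt 30.0 roll -0.001 F [ 0.4 -1.2 -0.2] t 20.9
0.7 [257.0, 124.0, 199.0, 248.0] stand [ 0.634  -0.0779] iou 0.0793 fwd 0.052107991600350755 left -0.00040764299975658627
corner [ 0.65925442 -0.02959469] t 0.05761507805098427 s 0.2832354745568195 L 0.05661507805098427
rows total 33
[0.289, -0.001, -0.501, 0.0094, 0.0027, 0.0059, 0] [ 0.637 -0.071]
[0.289, -0.0, -0.5, 0.0087, 0.0026, 0.005, 0] [ 0.641 -0.061]
[0.289, -0.001, -0.501, 0.0087, 0.0027, 0.0051, 0] [ 0.644 -0.052]
[0.289, -0.0, -0.501, 0.0088, 0.0027, 0.005, 0] [ 0.647 -0.042]
[0.29, -0.001, -0.5, 0.0087, 0.0026, 0.0051, 0] [ 0.649 -0.033]
[0.289, -0.0, -0.501, 0.0087, 0.0027, 0.005, 0] [ 0.651 -0.023]
[0.289, -0.001, -0.5, 0.0088, 0.0027, 0.005, 0] [ 0.652 -0.013]
[0.289, -0.001, -0.501, 0.0087, 0.0027, 0.0051, 0] [ 0.652 -0.003]
[0.
[... 228 characters left out ...]
[0.646 0.046]
[-0.0, -0.0, -0.0, 0.0085, 0.0, 0.0049, 0] [0.645 0.055]
[-0.0, -0.0, -0.0, 0.0085, 0.0, 0.0049, 0] [0.643 0.065]
[-0.0, -0.0, -0.0, 0.0086, 0.0, 0.005, 0] [0.641 0.075]
[-0.0, -0.0, -0.0, 0.0085, 0.0, 0.0049, 0] [0.64  0.084]
[-0.0, -0.0, -0.0, 0.0085, 0.0, 0.0049, 0] [0.638 0.094]
[-0.0, -0.0, -0.0, 0.0085, 0.0, 0.005, 0] [0.636 0.104]
[-0.0, -0.0, -0.0, 0.0086, 0.0, 0.0049, 0] [0.635 0.114]
[-0.0, -0.0, -0.0, 0.0085, 0.0, 0.0049, 0] [0.633 0.123]
[-0.0, -0.0, -0.0, 0.0085, 0.0001, 0.0049, 0] [0.631 0.133]
[-0.0, -0.0, -0.0, 0.0086, -0.0, 0.005, 0] [0.629 0.143]
[-0.0, -0.0, -0.0, 0.0085, -0.0, 0.0049, 0] [0.628 0.152]
[-0.0, -0.0, -0.0, 0.0085, -0.0, 0.0049, 0] [0.626 0.162]
```

apply_moves(moves=[[0.29,0,-0.5,0.0087,0.0027,0.005,0],[0.29,0,-0.5,0.0087,0.0027,0.005,0],[0.29,0,-0.5,0.0087,0.0027,0.005,0],[0.29,0,-0.5,0.0087,0.0027,0.005,0],[0.29,0,-0.5,0.0087,0.0027,0.005,0],[0.29,0,-0.5,0.0087,0.0027,0.005,0],[0.29,0,-0.5,0.0087,0.0027,0.005,0],[0.29,0,-0.5,0.0087,0.0027,0.005,0]])

```text
clock: 21.67
tcp_pos: [0.652, -0.0537, 0.0068]
orientation: [-1.929, -1.925, -0.514]
contact_force: [0.5, -1.3, 0.0]
grip_width: 0.0428
gripper_force: 0.8
```

apply_moves(moves=[[0.29,0,-0.5,0.0087,0.0027,0.005,0],[0.29,0,-0.5,0.0087,0.0027,0.005,0],[0.26,0,-0.45,0.0087,0.0024,0.005,0],[0,0,0,0.0087,0,0.005,0],[0,0,0,0.0052,0,0.003,0],[0,0,0,0,0,0,0],[0,0,0,0,0,0,0],[0,0,0,0,0,0,0]])

```text
clock: 22.33
tcp_pos: [0.6547, -0.007, 0.0072]
orientation: [-1.74, -2.066, -0.465]
contact_force: [-0.1, -0.9, -0.1]
grip_width: 0.0425
gripper_force: 0.0
```

```bash
python3 b.py; python3 - <<'E'
from dk import *
o,c=look("w9.png"); p=o["tcp_pos"]; h=1.742
v=np.array([np.cos(h),np.sin(h)]); 
for H in([.611,.2495],[.611,.251]):
    e=np.array(H)-p[:2]; print("home from tcp: fwd",e@v,"left",v[0]*e[1]-v[1]*e[0])
# slot seen ahead?
im=cv2.imread("pics/w9.png"); 
m=cv2.inRange(cv2.cvtColor(im,cv2.COLOR_BGR2HSV),(65,90,20),(95,255,255))>0; print(m.sum())
E
```

```text
tcp [ 0.6547 -0.007   0.0072] h 99.7 tilt 30.0 roll -0.002 F [-0.1 -0.9 -0.1] t 22.3333
0.87 [258.0, 126.0, 195.0, 252.0] stand [0.6462 0.045 ] iou 0.0801 fwd 0.052733378948364475 left -0.0003999295069655722
scene 0.56 [0.6458 0.0428] 0.06 fwd 0.0506 left 0.0004
side 0.56 [0.6486 0.0473] 0.23 fwd 0.0545 left -0.0032
home from tcp: fwd 0.2601886039205333 left -0.00010618797719370854
home from tcp: fwd 0.261666674539623 left -0.00036174079949021637
0
```

apply_moves(moves=[[0,0,0,0.0087,0,0.005,0],[0,0,0,0.0087,0,0.005,0],[0,0,0,0.0087,0,0.005,0],[0,0,0,0.0087,0,0.005,0],[0,0,0,0.0087,0,0.005,0],[0,0,0,0.0087,0,0.005,0],[0,0,0,0.0087,0,0.005,0],[0,0,0,0.0087,0,0.005,0]])

```text
clock: 23.35
tcp_pos: [0.6411, 0.0738, 0.0073]
orientation: [-1.738, -2.068, -0.465]
contact_force: [-0.2, -1.2, -0.5]
grip_width: 0.0429
gripper_force: 0.7
```

apply_moves(moves=[[0,0,0,0.0052,0,0.003,0],[0,0,0,0.0026,0,0.0015,0],[0,0,0,0,0,0,0],[0,0,0,0,0,0,0],[0,0,0,0,0,0,0],[0,0,0,0,0,0,0],[0,0,0,0,0,0,0],[0,0,0,0,0,0,0]])

```text
clock: 24.02
tcp_pos: [0.64, 0.0811, 0.0074]
orientation: [-1.739, -2.067, -0.465]
contact_force: [-0.3, -0.4, 0.1]
grip_width: 0.0427
gripper_force: 0.0
```

```bash
python3 - <<'E'
from dk import *
im=grab_frame("scene"); im2=grab_frame("side")
cv2.imwrite("pics/z.png",np.hstack([cv2.resize(im[150:270,270:390],(400,400),interpolation=cv2.INTER_CUBIC),cv2.resize(im2[90:210,170:290],(400,400),interpolation=cv2.INTER_CUBIC)]))
E
python3 b.py; python3 s.py w10.png
```

```text
tcp [0.6399 0.0812 0.0073] h 99.8 tilt 30.0 roll -0.001 F [ 0.6 -0.4  0.2] t 24.1167
0.71 [256.0, 126.0, 198.0, 253.0] stand [0.6307 0.132 ] iou 0.0734 fwd 0.05159994561837367 left 0.000442280607911176
scene 0.9 [0.6292 0.1289] 0.06 fwd 0.0488 left 0.0025
side 0.88 [0.6314 0.135 ] 0.3 fwd 0.0545 left -0.0007
tcp [0.6399 0.0815 0.0073] h 99.8 tilt 30.0 roll -0.002 F [ 0.1  0.2 -0.2] t 24.4167
0.87 [254.0, 128.0, 200.0, 255.0] stand [0.6308 0.1317] iou 0.0711 fwd 0.05106088906962586 left 0.0003600282855288524
```

View pics/z.png

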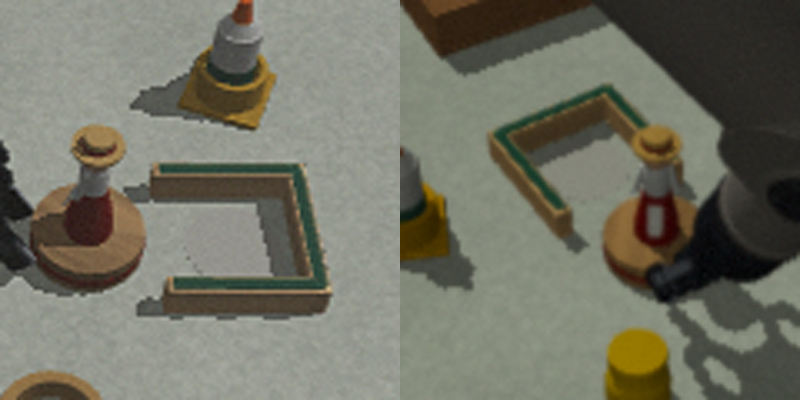

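apply_moves(moves=[[0,0,0,0.0052,0,0.003,0],[0,0,0,0.0052,0,0.003,0],[0,0,0,0.0052,0,0.003,0],[0,0,0,0.0052,0,0.003,0],[0,0,0,0.0052,0,0.003,0],[0,0,0,0.0052,0,0.003,0],[0,0,0,0.0052,0,0.003,0],[0,0,0,0,0,0,0]])

```text
clock: 25.18
tcp_pos: [0.6321, 0.1253, 0.0075]
orientation: [-1.736, -2.068, -0.465]
contact_force: [-0.0, -0.2, 0.3]
grip_width: 0.0426
gripper_force: 0.2
```

```bash
python3 b.py
```

```text
tcp [0.6321 0.1253 0.0075] h 100.0 tilt 30.1 roll -0.002 F [-0.  -0.2  0.3] t 25.1833
0.8 [254.0, 128.0, 207.0, 257.0] stand [0.6234 0.1745] iou 0.0642 fwd 0.04997252298668117 left 5.788752370655681e-05
scene 0.96 [0.6204 0.1706] 0.1 fwd 0.0466 left 0.0037
side 0.83 [0.6247 0.1754] 0.32 fwd 0.0507 left -0.0013
```

apply_moves(moves=[[0,0,0,0.0052,0,0.003,0],[0,0,0,0.0052,0,0.003,0],[0,0,0,0.0052,0,0.003,0],[0,0,0,0.0052,0,0.003,0],[0,0,0,0.0052,0,0.003,0],[0,0,0,0.0052,0,0.003,0],[0,0,0,0.0052,0,0.003,0],[0,0,0,0.0052,0,0.003,0]])

```text
clock: 26.15
tcp_pos: [0.6242, 0.1708, 0.0074]
orientation: [-1.739, -2.067, -0.465]
contact_force: [1.1, -1.6, -0.4]
grip_width: 0.043
gripper_force: 0.8
```

apply_moves(moves=[[0,0,0,0.0035,0,0.002,0],[0,0,0,0.0035,0,0.002,0],[0,0,0,0,0,0,0],[0,0,0,0,0,0,0],[0,0,0,0,0,0,0],[0,0,0,0,0,0,0],[0,0,0,0,0,0,0],[0,0,0,0,0,0,0]])

```text
clock: 26.82
tcp_pos: [0.6231, 0.178, 0.0075]
orientation: [-1.739, -2.067, -0.465]
contact_force: [-0.6, -0.2, 0.1]
grip_width: 0.0425
gripper_force: 0.0
```

```bash
python3 b.py
```

```text
tcp [0.6231 0.178  0.0075] h 99.8 tilt 30.1 roll -0.001 F [-0.6 -0.2  0.1] t 26.8167
0.58 [255.0, 127.0, 198.0, 254.0] stand [0.6139 0.2282] iou 0.0716 fwd 0.05108666727734921 left 0.0005335150293357734
scene 0.65 [0.6103 0.2263] 0.12 fwd 0.0498 left 0.0044
side 0.89 [0.6178 0.2333] 0.41 fwd 0.0555 left -0.0042
```

apply_moves(moves=[[0,0,0,0.0017,0,0.001,0],[0,0,0,0.0017,0,0.001,0],[0,0,0,0.0017,0,0.001,0],[0,0,0,0.0017,0,0.001,0],[0,0,0,0.0017,0,0.001,0],[0,0,0,0.0017,0,0.001,0],[0,0,0,0.0017,0,0.001,0],[0,0,0,0.0017,0,0.001,0]])

```text
clock: 27.78
tcp_pos: [0.6203, 0.1938, 0.0074]
orientation: [-1.739, -2.067, -0.465]
contact_force: [0.2, -1.7, 0.4]
grip_width: 0.0429
gripper_force: 0.9
```

apply_moves(moves=[[0,0,0,0.0009,0,0.0005,0],[0,0,0,0.0009,0,0.0005,0],[0,0,0,0.0009,0,0.0005,0],[0,0,0,0.0009,0,0.0005,0],[0,0,0,0,0,0,0],[0,0,0,0,0,0,0],[0,0,0,0,0,0,0],[0,0,0,0,0,0,0]])

```text
clock: 28.45
tcp_pos: [0.6196, 0.1979, 0.0074]
orientation: [-1.739, -2.067, -0.465]
contact_force: [0.9, -0.7, -0.1]
grip_width: 0.0426
gripper_force: 0.5
```

Not against the back wall yet; creep on in 1 mm rows, watching the force.

apply_moves(moves=[[0,0,0,0.0009,0,0.0005,0],[0,0,0,0.0009,0,0.0005,0],[0,0,0,0.0009,0,0.0005,0],[0,0,0,0.0009,0,0.0005,0],[0,0,0,0,0,0,0],[0,0,0,0,0,0,0],[0,0,0,0,0,0,0],[0,0,0,0,0,0,0]])

```text
clock: 29.12
tcp_pos: [0.6188, 0.202, 0.0075]
orientation: [-1.739, -2.067, -0.465]
contact_force: [-1.1, 0.1, -0.6]
grip_width: 0.0426
gripper_force: 0.4
```

```bash
python3 b.py
```

```text
tcp [0.6188 0.202  0.0075] h 99.8 tilt 30.1 roll -0.002 F [-1.1  0.1 -0.6] t 29.1167
0.9 [253.0, 129.0, 213.0, 258.0] stand [0.6103 0.2501] iou 0.0588 fwd 0.04886544776193293 left 0.0001785104999153745
scene 0.8 [0.6044 0.2481] 0.16 fwd 0.048 left 0.0063
side 0.94 [0.6133 0.2572] 0.45 fwd 0.0553 left -0.004
```

apply_moves(moves=[[0,0,0,0.0009,0,0.0005,0],[0,0,0,0.0009,0,0.0005,0],[0,0,0,0,0,0,0],[0,0,0,0,0,0,0],[0,0,0,0,0,0,0],[0,0,0,0,0,0,0],[0,0,0,0,0,0,0],[0,0,0,0,0,0,0]])

```text
clock: 30.08
tcp_pos: [0.6189, 0.203, 0.0074]
orientation: [-1.74, -2.068, -0.465]
contact_force: [0.7, -5.1, 0.4]
grip_width: 0.0429
gripper_force: 2.3
```

apply_moves(moves=[[0,0,0,0.0009,0,0.0005,0],[0,0,0,0.0009,0,0.0005,0],[0,0,0,0,0,0,0],[0,0,0,0,0,0,0],[0,0,0,0,0,0,0],[0,0,0,0,0,0,0],[0,0,0,0,0,0,0],[0,0,0,0,0,0,0]])

```text
clock: 30.75
tcp_pos: [0.6189, 0.2033, 0.0073]
orientation: [-1.743, -2.068, -0.464]
contact_force: [0.5, -9.3, 1.3]
grip_width: 0.043
gripper_force: 4.0
```

apply_moves(moves=[[0,0,0,-0.0044,0,-0.0025,0],[0,0,0,-0.0087,0,-0.005,0],[0,0,0,-0.0174,0,-0.01,0],[0,0,0,-0.0174,0,-0.01,0],[0,0,0,-0.0174,0,-0.01,0],[0,0,0,-0.0174,0,-0.01,0],[0,0,0,0,0,0,0],[0,0,0,0,0,0,0]])

```text
clock: 31.42
tcp_pos: [0.6348, 0.1109, 0.0073]
orientation: [-1.741, -2.065, -0.466]
contact_force: [0.8, 0.7, 0.1]
grip_width: 0.043
gripper_force: 0.0
```

apply_moves(moves=[[0,0,0,0.015,0,-0.026,0],[0,0,0,0.015,0,-0.026,0],[0,0,0,0.015,0,-0.026,0],[0,0,0,0.015,0,-0.026,0],[0,0,0,0.015,0,-0.026,0],[0,0,0,0.015,0,-0.026,0],[0,0,0,0,0,0,0],[0,0,0,0,0,0,0]])

```text
clock: 32.08
tcp_pos: [0.6355, 0.1138, 0.1897]
orientation: [-1.735, -2.071, -0.47]
contact_force: [0.3, -0.1, -0.4]
grip_width: 0.0428
gripper_force: 0.0
```

```bash
python3 - <<'E'
from dk import *
o,c=look("w11.png"); print(o["tcp_pos"],o["contact_force"])
print("red",wfit(c,"stand_red",[.611,.25])); print("dock",wfit(c,"dock",[.611,.25,1.742]));print("hold",wfit(c,"holder",[.44,.237,-.25]));print("glue",wfit(c,"glue",[.44,.237],.006))
start=dict(stand_red=(.611,.25),stand_blue=(.6488,-.2534),paint_jar=(.5551,-.0129),ribbon_spool=(.3994,-.0413),flowerpot=(.7676,.0085),tape_roll=(.806,.1227),bowl=(.7774,-.1414),glue=(.4395,.237))
for n in("scene","side"):
    grab_frame(n); k=cam(n)
    for t,g in start.items():
        z=.006 if t=="glue" else 0; u=proj(k,[[*g,.04]])[0]
        s=[d for d in silhouettes(t,n) if np.hypot(*(np.array(d["extent"][:2])-u))<25][:1]
        print(n,t,[(round(float(d["p"]),2),*[np.round(x,4) for x in fit(t,[(k,d["mask"])],g,z)]) for d in s])
E
```

```text
[0.63546828 0.11384371 0.18971072] [ 0.33519449 -0.0740824  -0.4452515 ]
red [(0.59, [255.0, 118.0, 89.0, 123.0], array([0.6097, 0.2513]), np.float64(0.0487))]
dock [(0.91, [255.0, 140.0, 129.0, 118.0], array([0.6109, 0.2493, 1.7312]), np.float64(0.2382))]
hold [(0.71, [10.0, 358.0, 19.0, 28.0], array([ 0.44 ,  0.237, -0.25 ]), np.float64(1.0)), (0.62, [107.0, 129.0, 79.0, 77.0], array([ 0.4391,  0.2381, -0.2476]), np.float64(0.3919))]
glue [(0.56, [82.0, 101.0, 73.0, 66.0], array([0.44  , 0.2367]), np.float64(0.1659))]
scene stand_red [(0.67, array([0.6081, 0.2478]), np.float64(0.1198))]
scene stand_blue []
scene paint_jar [(0.68, array([ 0.5547, -0.0129]), np.float64(0.1591))]
scene ribbon_spool [(0.75, array([ 0.3992, -0.0409]), np.float64(0.5052))]
scene flowerpot [(0.62, array([0.7679, 0.0088]), np.float64(0.039))]
scene tape_roll [(0.94, array([0.806 , 0.1227]), np.float64(0.4805))]
scene bowl [(0.68, array([ 0.7775, -0.1412]), np.float64(0.0746))]
scene glue [(0.64, array([0.4283, 0.2367]), np.float64(0.26))]
side stand_red [(0.56, array([0.613 , 0.2503]), np.float64(0.1667))]
side stand_blue [(0.96, array([ 0.6488, -0.2536]), np.float64(0.0523))]
side paint_jar [(0.84, array([ 0.5551, -0.0129]), np.float64(0.163))]
side ribbon_spool [(0.63, array([ 0.3996, -0.0407]), np.float64(0.0559))]
side flowerpot [(0.8, array([0.7673, 0.0078]), np.float64(0.056))]
side tape_roll [(0.72, array([0.8068, 0.1244]), np.float64(0.2248))]
side bowl [(0.94, array([ 0.7769, -0.1423]), np.float64(0.0543))]
side glue [(0.72, array([0.4405, 0.2363]), np.float64(0.2635))]
```

All in place; handing in.

```bash
python3 -c "
from bench import order; print(order.hand_in())"
```

```text
the job is handed in; nothing more can be done
None
```

The glue bottle is upright in its ring holder and the red doll's stand is pushed home against the back of the slot; everything else measured where it began, and I handed the job in at about 33 s, though no verdict came back.

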